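Lock the setting nut of the tea-cake press

TASK

On the press with the red T-bar lock nut, the red nut has been left standing clear of the steel hex nut below it. Turn the red nut clockwise (seen from above) down its stud until it meets the steel nut, then tighten it firmly against it, so that the jammed pair beds down together by about ten degrees, and let go. Leave the black lock nut of the other press and the white bowl beside the red nut's press alone.

Things in the scene. Friction and masses are not known exactly. Their poses are not given: they have to be found in the camera images.
- red_nut (a joint): Turn of the red nut relative to the steel hex nut under it, rad; grows clockwise seen from above, lowering it 4.5 mm per rad. Starts at 0 to 0.3, stays where it is left, takes 0.08 N m to turn. At 1.1 it meets the steel nut (hard stop); turned on from there it takes the steel nut round with it.
- steel_nut (a joint): Turn of the steel hex nut (19 mm across flats, 10 mm high, under the red nut, top 100 mm above the table), rad, clockwise from above. 0 at the start; stiff: 0.2 N m moves it, and it stays where it is left. It turns only when the red nut is jammed on it and tightened further; 0.15 to 0.25 is firmly tight, hard stop at 0.35.
- red_nut_grip (a point): Point on the red nut's upright axis, 24 mm above its underside, 12 mm below its top, 129 to 124 mm above the table; x along the bar, y across. Bar 66 long, 20 thick, 30 mm high on a 20 mm round brass boss 6 mm high, on a 12 mm stud ending at most 6 mm above the bar. Below: hex nut (top at 100 mm) and arm (top at 90 mm) of a fixed mint-green press, 260 x 110 mm reaching away from the robot.
- black_nut (a joint): Turn of the black T-bar nut on the other, otherwise identical press, rad, same sense as the red one. Already locked at about 1.05 to 1.1; it must stay so. That press stands on the other side of the table's middle line, its stud 0.32 to 0.57 m from the red one's.
- bowl: Empty white porcelain tasting bowl, 90 mm across, 50 mm high, loose on the table beside the press with the red nut, its centre 120 to 150 mm from the red nut's axis. Origin at the centre of its underside, z up.
There are look-alikes about, which are no part of the job. What is shaped like the bowl but pink or yellow is not meant.

How it is judged:
By the outcome, as a careful person would: the job done as asked, in the order asked, and still so for the second after the job is handed in, with the robot touching nothing.
It also fails if it takes over 32 s, if anything falls off the work surface, if the arm or the gripper's body presses on something with over 40 N, if the wrist force passes 120 N, or if a joint passes its speed limit or range.

ROBOT

A 6-joint arm with a two-finger parallel gripper is mounted at the origin on the work surface. World frame = base frame: x ahead of the robot, y to its left, z up, the work surface at z = 0. Lengths are in m, angles in rad, forces in N, time in s.
With the tool pointing down it reaches from about 0.35 to 0.775 m from the base axis. Payload 7.3 kg.
Tool frame: the origin (TCP) lies midway between the tips of the shut fingers; the grasp point (between the pads) lies 19 mm behind it (robot.grip_depth is the z of the grasp point in the tool frame, in m); z points along the fingers, y is the line along which they close (so a half turn about z gives the same grasp; the last joint's range is limited). The gripper opens to 92 mm and grips with 3 to 60 N. Pads are 19 mm wide; open, the fingers measure 130 mm over their backs; the gripper's body (75 mm by 190 mm) begins 47 mm behind the grasp point.
Start: joints at [-1.462, 0.342, 1.524, -0, 1.275, -0.146], TCP at [0.132, -0.508, 0.227] pointing down, gripper open.
Joint ranges: [-2.53, 2.53], [-0.77, 2.02], [0.04, 2.7], [-1, 4.14], [0.28, 2.66], [-3.11, 3.11]. Speed limits (rad/s): [2.57, 2.57, 3.14, 3.14, 3.14, 3.14].

INTERFACE

Orientations are given as [roll, pitch, yaw] about the fixed x, y, z axes, in that order (R = Rz(yaw) Ry(pitch) Rx(roll)).
In Python, from cell import robot, viewer gives the robot as it stands.
- The arm moves only by the tool step_arm, never from a script. Its argument "increments" is a list of rows, each an object with "delta_pos": the shift along the tool's x, y, z in cm, a list of three; "dr": the turn, a rotation vector about the tool's x, y, z in degrees, a list of three; "fingers": the closure, from -1 (fully open) to 1 (shut), so that 0 is half open. In form: [{"delta_pos": [tx, ty, tz], "dr": [wx, wy, wz], "fingers": fingers}, ...]. A call has exactly 5 rows; each row is the pose to reach, as a shift and turn from the pose commanded when the call began, along the tool's axes at that moment; what a row does not reach only later rows make up. A row lasts 1/8 s, in which the tool goes at most 62.5 mm and 10.7 degrees, less where a joint would pass 70% of its speed; a pose out of reach is approached as far as the arm can. A call with a gripper value outside its range is refused whole. The fingers move at their own pace and stop on an object; "newtons" is the grip in N (left out, the last holds). Time passes only in rows, so rows that repeat a pose let the fingers close, or fill a call up. It gives the time, the measured TCP pose, the force, the opening and the grip force at its end, in the units of the state.
- robot.observe(): the state, without advancing time (a new reading comes with each control period).
- viewer.read_camera(name): name is "scene" or "top"; returns the picture (420x560x3 uint8, red, green, blue); there is no depth.
- viewer.camera_params(name): a dict with "K" (3x3 intrinsics, pixels), "k1" (the pictures are not rectified: a ray, as slopes to the right and down, at radius r is drawn at 1 + k1 r^2 times it, then the intrinsics apply), "T" (4x4, takes a point from camera to world coordinates). Camera axes: x right, y down, z forward; pixel columns grow to the right and rows downward; lengths in m; the calibration is good to about 2 mm. A picture is of the moment at which its call begins. camera_params takes no time and is no camera call.
- robot.hand_in(): hands the job in; it is judged then, once.
The state is a dict: "time": time; "qpos": joint angles; "qvel": joint speeds; "joint_efforts": joint torques, N m; "tool_pos": TCP position; "tool_rot": TCP orientation; "contact_force": force on the tool from outside, world axes, zero at the start; "torque": the same for the moment, N m; "opening": finger opening in m; "grip_force": force on a finger pad.
Only numpy, scipy, OpenCV 4.12 (cv2) and the standard library are available. Lean on these libraries where they do the work, as an engineer would, in place of code of your own. Each camera call takes 0.05 s, during which the arm holds its last target. There are 200 camera calls.

## Working session

There is one attempt and no reset: what is moved stays moved. The work goes in short steps, Python scripts to look and compute and a tool call to move; the robot and the scene stay as the last step left them, time stands still between calls to the robot, and variables do not carry over. Pictures are saved under pics/ and viewed, at most 10 in all, crops included, and the job is handed in when it is done.

Besides the shell and the picture viewer there is one more tool, called after "Request:" as name(argument=value, ...), one argument or row to a line, values as JSON. step_arm: Moves the arm, as the interface text tells. Its arguments: {"type":"object","properties":{"increments":{"type":"array"},"newtons":{"type":"number"}},"required":["increments"]}

```bash
mkdir -p pics
python3 - <<'E'
from cell import robot, viewer
import cv2, numpy as np
for n in ("scene","top"):
    im=viewer.read_camera(n); cv2.imwrite(f"pics/{n}0.png",im[:,:,::-1])
    p=viewer.camera_params(n); print(n,np.round(p["K"],1).tolist(),p["k1"],np.round(p["T"],3).tolist())
s=robot.observe(); print(s, robot.grip_depth)
E
```

```text
scene [[408.5, 0.0, 283.8], [0.0, 408.5, 211.1], [0.0, 0.0, 1.0]] -0.08432454919505267 [[-0.034, 0.654, -0.756, 1.223], [0.999, 0.037, -0.013, 0.055], [0.02, -0.756, -0.655, 0.734], [0.0, 0.0, 0.0, 1.0]]
top [[455.0, 0.0, 278.3], [0.0, 455.0, 212.4], [0.0, 0.0, 1.0]] -0.01973804173238516 [[-0.012, -0.999, 0.036, 0.446], [-1.0, 0.012, 0.011, 0.045], [-0.012, -0.036, -0.999, 1.006], [0.0, 0.0, 0.0, 1.0]]
{'time': 0.1, 'qpos': array([-1.46198788e+00,  3.42677906e-01,  1.52490873e+00, -1.34830627e-05,
        1.27539225e+00, -1.46009055e-01]), 'qvel': array([ 2.63418064e-05, -1.66992013e-03, -3.11555676e-03,  1.87288978e-03,
        8.51007812e-04,  2.62267379e-04]), 'joint_efforts': array([ 1.34045338e-03, -4.32002878e+01, -2.44694817e+01,  7.18088890e-02,
        5.25118271e-02, -5.02151545e-05]), 'tool_pos': array([ 0.13231003, -0.50768677,  0.22610601]), 'tool_rot': array([-3.14021930e+00, -1.88926777e-04,  2.54821308e-01]), 'contact_force': array([ 0.56433109, -0.63946803,  0.00925709]), 'torque': array([-0.04615917,  0.04562954,  0.01712007]), 'grip_force': 0.0, 'opening': 0.0919004593447146} -0.0188
```

View pics/scene0.png

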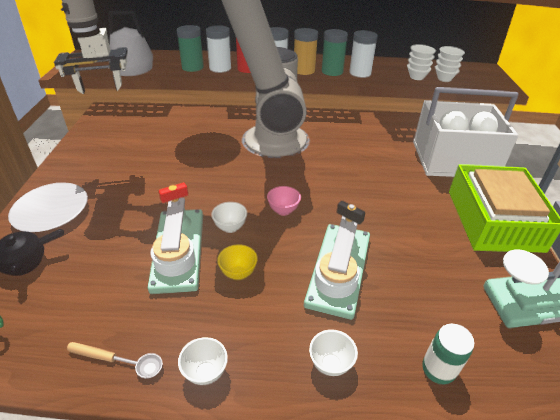

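View pics/top0.png

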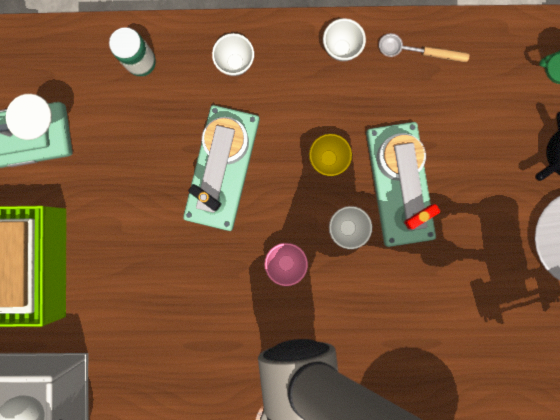

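The red nut is at about (423,216) in the top picture and (173,191) in the scene picture. The white bowl is at (351,228) in the top picture, and the black nut at (204,198). Next I'll measure them.

```bash
cat > h.py <<'E'
import cv2, numpy as np
from cell import robot, viewer
from scipy.spatial.transform import Rotation as R
P={n:viewer.camera_params(n) for n in ("scene","top")}
def ray(n,uv):
    p=P[n];K=np.array(p["K"]);T=np.array(p["T"])
    d=np.array([(uv[0]-K[0,2])/K[0,0],(uv[1]-K[1,2])/K[1,1]]);s=d.copy()
    for _ in range(20): s=d/(1+p["k1"]*(s@s))
    return T[:3,3],T[:3,:3]@np.r_[s,1]
def plane(n,uv,z):
    o,d=ray(n,uv);return o+d*(z-o[2])/d[2]
def tri(a,b):
    (o,d),(q,e)=ray("scene",a),ray("top",b)
    t=np.linalg.lstsq(np.c_[d,-e],q-o,rcond=None)[0]
    x,y=o+d*t[0],q+e*t[1];return (x+y)/2,np.linalg.norm(x-y)
def redmask(im,box):
    h=cv2.cvtColor(im,cv2.COLOR_RGB2HSV);m=((h[...,0]<6)|(h[...,0]>174))&(h[...,1]>190)&(h[...,2]>90)
    o=np.zeros(m.shape,np.uint8);x0,y0,x1,y1=box;o[y0:y1,x0:x1]=m[y0:y1,x0:x1];return o
E
python3 - <<'E'
from h import *
t=cv2.imread("pics/top0.png")[:,:,::-1].copy(); s=cv2.imread("pics/scene0.png")[:,:,::-1].copy()
def brass(im,box):
    h=cv2.cvtColor(im,cv2.COLOR_RGB2HSV);x0,y0,x1,y1=box
    m=(h[...,0]>12)&(h[...,0]<32)&(h[...,1]>120)&(h[...,2]>150);v,u=np.nonzero(m[y0:y1,x0:x1]);return np.array([u.mean()+x0,v.mean()+y0]),len(u)
bt,n1=brass(t,(412,205,436,228));bs,n2=brass(s,(163,182,183,194))
print(bt,n1,bs,n2,tri(bs,bt))
m=redmask(t,(395,195,450,240));r=cv2.minAreaRect(cv2.findNonZero(m));print(r,m.sum())
c=cv2.boxPoints(r);w=np.array([plane("top",x,.139) for x in c]);print(w.round(4),"ctr",w.mean(0))
for i in (0,1):
    e=w[i+1]-w[i];print(np.linalg.norm(e),np.degrees(np.arctan2(e[1],e[0])))
print("stud",plane("top",bt,.145)); print("bowl rim",plane("top",(351,228),.05))
o=robot.observe();print(R.from_euler('xyz',o["tool_rot"]).as_matrix().round(3))
b=cv2.resize(np.hstack([t[180:250,380:460],s[165:235,140:220]])[:,:,::-1],None,fx=5,fy=5,interpolation=2);cv2.imwrite("pics/crop0.png",b)
E
```

```text
[423.6625 216.125 ] 80 [172.07894737 186.89473684] 38 (array([ 0.46747437, -0.22227379,  0.14210635]), np.float64(0.00312798849742201))
((422.4117736816406, 216.35296630859375), (11.318906784057617, 37.04369354248047), 59.03623962402344) 292
[[ 0.4585 -0.1833  0.139 ]
 [ 0.494  -0.2446  0.139 ]
 [ 0.4754 -0.2552  0.139 ]
 [ 0.4399 -0.1939  0.139 ]] ctr [ 0.46696406 -0.2192472   0.139     ]
0.07086295960258175 -59.893774404619585
0.021454504127721923 -150.2714849756103
stud [ 0.46720611 -0.21975841  0.145     ]
bowl rim [ 0.44647827 -0.09619342  0.05      ]
[[ 0.968  0.252 -0.   ]
 [ 0.252 -0.968  0.001]
 [ 0.    -0.001 -1.   ]]
```

View pics/crop0.png

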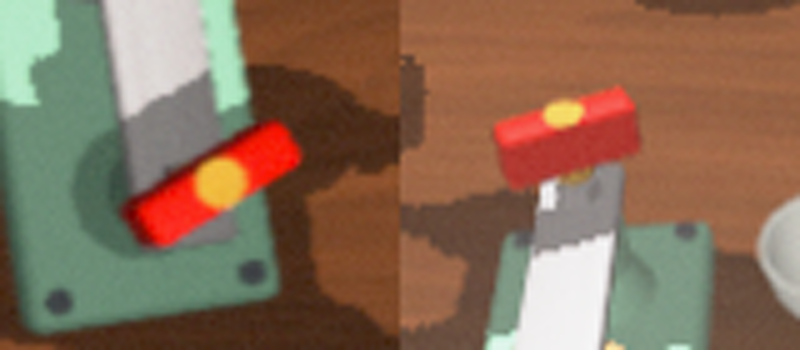

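The bar lies along -60° / 120° and its axis is at about (0.467, -0.220). The top reads 0.142, which matches the expected height. I'll approach at yaw 120° so the last joint has room for the clockwise turn.

Request:
step_arm(
  increments=[
    {"delta_pos":[4,-2,0],"dr":[0,0,-10.5],"fingers":-0.2},
    {"delta_pos":[8,-4,0],"dr":[0,0,-21],"fingers":-0.2},
    {"delta_pos":[12,-6,0],"dr":[0,0,-31.5],"fingers":-0.2},
    {"delta_pos":[16,-8,0],"dr":[0,0,-42],"fingers":-0.2},
    {"delta_pos":[20,-10,0],"dr":[0,0,-52.5],"fingers":-0.2},
  ],
  newtons=30,
)

```text
time: 0.72
tool_pos: [0.3015, -0.3597, 0.2265]
tool_rot: [-3.141, -0.0, 1.177]
contact_force: [-0.1, -0.2, -0.0]
opening: 0.0557
grip_force: 0.0
```

```bash
cat > go.py <<'E'
import sys
from h import *
def go(x,y,z,yaw):
    o=robot.observe();M=R.from_euler('xyz',o["tool_rot"]).as_matrix()
    print("t",o["time"],"pos",o["tool_pos"].round(4),"rpy",np.degrees(o["tool_rot"]).round(2),"q6",o["qpos"][5].round(2),"F",o["contact_force"].round(1),"M",o["torque"].round(3),"open",round(o["opening"],4),round(o["grip_force"],1))
    print("delta cm",(M.T@(np.array([x,y,z])-o["tool_pos"])*100).round(2),"dr",np.degrees((R.from_matrix(M).inv()*R.from_euler('xyz',[np.pi,0,np.radians(yaw)])).as_rotvec()).round(1))
go(*map(float,sys.argv[1:]))
E
python3 go.py .467 -.220 .200 120
```

```text
t 0.725 pos [ 0.3015 -0.3597  0.2265] rpy [-1.7998e+02 -1.0000e-02  6.7430e+01] q6 -0.64 F [-0.1 -0.2 -0. ] M [-0.097 -0.062 -0.002] open 0.0557 0.0
delta cm [19.25  9.92  2.65] dr [ -0.   -0.  -52.6]
```

Request:
step_arm(
  increments=[
    {"delta_pos":[3.9,2,0.5],"dr":[0,0,-10.5],"fingers":-0.2},
    {"delta_pos":[7.8,4,1],"dr":[0,0,-21],"fingers":-0.2},
    {"delta_pos":[11.7,6,1.5],"dr":[0,0,-31.5],"fingers":-0.2},
    {"delta_pos":[15.6,8,2],"dr":[0,0,-42],"fingers":-0.2},
    {"delta_pos":[19.2,9.9,2.6],"dr":[0,0,-52.5],"fingers":-0.2},
  ],
)

```text
time: 1.35
tool_pos: [0.4675, -0.2213, 0.2003]
tool_rot: [-3.141, -0.0, 2.094]
contact_force: [-0.5, -0.3, 0.7]
opening: 0.0553
grip_force: 0.0
```

```bash
python3 go.py .467 -.220 .1095 120; python3 -c "
from h import *
t=viewer.read_camera('top');s=viewer.read_camera('scene')
b=np.hstack([t[150:290,340:500],s[110:250,100:260]])[:,:,::-1];cv2.imwrite('pics/c1.png',cv2.resize(b,None,fx=2.5,fy=2.5))"
```

```text
t 1.35 pos [ 0.4675 -0.2213  0.2003] rpy [-1.7998e+02 -2.0000e-02  1.1996e+02] q6 -1.11 F [-0.5 -0.3  0.7] M [-0.022 -0.104  0.029] open 0.0553 0.0
delta cm [0.14 0.02 9.08] dr [-0. -0. -0.]
```

View pics/c1.png

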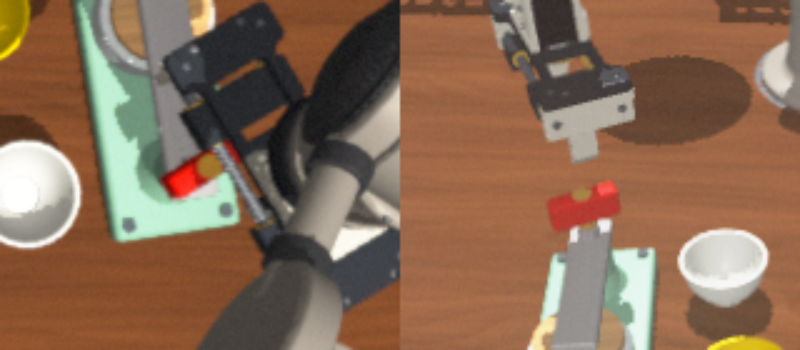

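The gripper is above the red nut and aligned with its bar. Descending now.

Request:
step_arm(
  increments=[
    {"delta_pos":[0.1,0,2.5],"dr":[0,0,0],"fingers":-0.2},
    {"delta_pos":[0.1,0,5],"dr":[0,0,0],"fingers":-0.2},
    {"delta_pos":[0.1,0,7],"dr":[0,0,0],"fingers":-0.2},
    {"delta_pos":[0.1,0,8.5],"dr":[0,0,0],"fingers":-0.2},
    {"delta_pos":[0.1,0,9],"dr":[0,0,0],"fingers":-0.2},
  ],
)

```text
time: 2.08
tool_pos: [0.4655, -0.2218, 0.11]
tool_rot: [-3.141, -0.001, 2.086]
contact_force: [0.4, -0.2, 0.6]
opening: 0.0551
grip_force: 0.0
```

Request:
step_arm(
  increments=[
    {"delta_pos":[0,0,0],"dr":[0,0,0],"fingers":0.2},
    {"delta_pos":[0,0,0],"dr":[0,0,0],"fingers":0.4},
    {"delta_pos":[0,0,0],"dr":[0,0,0],"fingers":0.7},
    {"delta_pos":[0,0,0],"dr":[0,0,0],"fingers":0.8},
    {"delta_pos":[0,0,0],"dr":[0,0,0],"fingers":0.8},
  ],
  newtons=20,
)

```text
time: 2.7
tool_pos: [0.4679, -0.2211, 0.1113]
tool_rot: [3.138, 0.002, 2.087]
contact_force: [6.2, 4.8, -0.7]
opening: 0.0202
grip_force: 19.9
```

```bash
python3 go.py .467 -.220 .1095 120
```

```text
t 2.7 pos [ 0.4679 -0.2211  0.1113] rpy [1.7979e+02 1.0000e-01 1.1959e+02] q6 -1.11 F [ 6.2  4.8 -0.7] M [ 0.779 -1.257  0.07 ] open 0.0202 19.9
delta cm [ 0.14 -0.03  0.17] dr [ 0.2  0.1 -0.4]
```

The grip is good (20.2 mm opening). I'll turn with matching descent, and correct about 2 mm across the bar to relieve the side force.

Request:
step_arm(
  increments=[
    {"delta_pos":[0,0.15,0],"dr":[0,0,0],"fingers":0.8},
    {"delta_pos":[0,0.2,0.04],"dr":[0,0,5],"fingers":0.8},
    {"delta_pos":[0,0.2,0.08],"dr":[0,0,10],"fingers":0.8},
    {"delta_pos":[0,0.2,0.12],"dr":[0,0,15],"fingers":0.8},
    {"delta_pos":[0,0.2,0.16],"dr":[0,0,20],"fingers":0.8},
  ],
  newtons=30,
)

```text
time: 3.32
tool_pos: [0.4685, -0.2208, 0.1096]
tool_rot: [3.14, 0.001, 1.736]
contact_force: [1.6, 1.5, 1.3]
opening: 0.0199
grip_force: 29.9
```

```bash
python3 go.py .467 -.220 .1095 100
```

```text
t 3.325 pos [ 0.4685 -0.2208  0.1096] rpy [1.7992e+02 5.0000e-02 9.9440e+01] q6 -0.75 F [1.6 1.5 1.3] M [ 0.201 -0.464  0.033] open 0.0199 29.9
delta cm [ 0.1  -0.13  0.01] dr [ 0.1  0.1 -0.6]
```

Request:
step_arm(
  increments=[
    {"delta_pos":[0,0.03,0.04],"dr":[0,0,4],"fingers":0.8},
    {"delta_pos":[0,0.03,0.08],"dr":[0,0,8],"fingers":0.8},
    {"delta_pos":[0,0.03,0.1],"dr":[0,0,12],"fingers":0.8},
    {"delta_pos":[0,0.03,0.13],"dr":[0,0,16],"fingers":0.8},
    {"delta_pos":[0,0.03,0.16],"dr":[0,0,20],"fingers":0.8},
  ],
  newtons=30,
)

```text
time: 3.95
tool_pos: [0.4689, -0.2207, 0.108]
tool_rot: [3.14, 0.0, 1.387]
contact_force: [2.9, 0.8, 1.2]
opening: 0.0195
grip_force: 29.9
```

```bash
python3 go.py .467 -.220 .1095 80
```

```text
t 3.95 pos [ 0.4689 -0.2207  0.108 ] rpy [1.7989e+02 2.0000e-02 7.9470e+01] q6 -0.4 F [2.9 0.8 1.2] M [ 0.213 -0.525  0.073] open 0.0195 29.9
delta cm [ 0.04 -0.2  -0.15] dr [ 0.1  0.  -0.5]
```

Request:
step_arm(
  increments=[
    {"delta_pos":[0,0.03,0.01],"dr":[0,0,1],"fingers":0.8},
    {"delta_pos":[0,0.03,0.01],"dr":[0,0,2],"fingers":0.8},
    {"delta_pos":[0,0.03,0.02],"dr":[0,0,3],"fingers":0.8},
    {"delta_pos":[0,0.03,0.03],"dr":[0,0,4],"fingers":0.8},
    {"delta_pos":[0,0.03,0.04],"dr":[0,0,5],"fingers":0.8},
  ],
)

```text
time: 4.58
tool_pos: [0.469, -0.2208, 0.1076]
tool_rot: [3.14, 0.0, 1.301]
contact_force: [3.5, 2.8, 6.2]
opening: 0.0195
grip_force: 29.9
```

```bash
python3 go.py .467 -.220 .1095 80
```

```text
t 4.575 pos [ 0.469  -0.2208  0.1076] rpy [1.7991e+02 1.0000e-02 7.4550e+01] q6 -0.32 F [3.5 2.8 6.2] M [ 0.4   -0.651  0.065] open 0.0195 29.9
delta cm [ 0.03 -0.21 -0.19] dr [ 0.1  0.  -5.5]
```

Request:
step_arm(
  increments=[
    {"delta_pos":[0,0,0.01],"dr":[0,0,1],"fingers":0.8},
    {"delta_pos":[0,0,0.01],"dr":[0,0,2],"fingers":0.8},
    {"delta_pos":[0,0,0.02],"dr":[0,0,2],"fingers":0.8},
    {"delta_pos":[0,0,0.02],"dr":[0,0,3],"fingers":0.8},
    {"delta_pos":[0,0,0.02],"dr":[0,0,3],"fingers":0.8},
  ],
)

```text
time: 5.2
tool_pos: [0.469, -0.2208, 0.1075]
tool_rot: [3.14, 0.0, 1.249]
contact_force: [2.7, 2.4, 6.9]
opening: 0.0199
grip_force: 29.9
```

```bash
python3 go.py .467 -.220 .1095 80
```

```text
t 5.2 pos [ 0.469  -0.2208  0.1075] rpy [1.799e+02 1.000e-02 7.159e+01] q6 -0.27 F [2.7 2.4 6.9] M [ 0.409 -0.6    0.151] open 0.0199 29.9
delta cm [ 0.01 -0.22 -0.2 ] dr [ 0.1  0.  -8.4]
```

Request:
step_arm(
  increments=[
    {"delta_pos":[0,0,0],"dr":[0,0,0.5],"fingers":0.8},
    {"delta_pos":[0,0,0],"dr":[0,0,1],"fingers":0.8},
    {"delta_pos":[0,0,0],"dr":[0,0,1.5],"fingers":0.8},
    {"delta_pos":[0,0,0],"dr":[0,0,2],"fingers":0.8},
    {"delta_pos":[0,0,0],"dr":[0,0,2],"fingers":0.8},
  ],
)

```text
time: 5.82
tool_pos: [0.4691, -0.2208, 0.1075]
tool_rot: [3.14, 0.0, 1.215]
contact_force: [4.1, 2.6, 6.3]
opening: 0.0197
grip_force: 29.9
```

```bash
python3 go.py .467 -.220 .1095 80
```

```text
t 5.825 pos [ 0.4691 -0.2208  0.1075] rpy [1.799e+02 1.000e-02 6.960e+01] q6 -0.23 F [4.1 2.6 6.3] M [ 0.468 -0.554  0.172] open 0.0197 29.9
delta cm [ 0.   -0.22 -0.2 ] dr [  0.1   0.  -10.4]
```

Request:
step_arm(
  increments=[
    {"delta_pos":[0,0,0],"dr":[0,0,0.5],"fingers":0.8},
    {"delta_pos":[0,0,0],"dr":[0,0,1],"fingers":0.8},
    {"delta_pos":[0,0,0],"dr":[0,0,1.5],"fingers":0.8},
    {"delta_pos":[0,0,0],"dr":[0,0,2],"fingers":0.8},
    {"delta_pos":[0,0,0],"dr":[0,0,2],"fingers":0.8},
  ],
)

```text
time: 6.45
tool_pos: [0.4692, -0.2208, 0.1075]
tool_rot: [3.14, 0.0, 1.18]
contact_force: [3.3, 3.0, 6.5]
opening: 0.0197
grip_force: 29.9
```

```bash
python3 go.py .467 -.220 .1095 80; python3 -c "
from h import *
t=viewer.read_camera('top');s=viewer.read_camera('scene')
b=np.hstack([t[150:290,340:500],s[110:250,100:260]])[:,:,::-1];cv2.imwrite('pics/c2.png',cv2.resize(b,None,fx=2.5,fy=2.5))"
```

```text
t 6.45 pos [ 0.4692 -0.2208  0.1075] rpy [179.89   0.    67.6 ] q6 -0.2 F [3.3 3.  6.5] M [ 0.433 -0.6    0.186] open 0.0197 29.9
delta cm [-0.01 -0.23 -0.2 ] dr [  0.1   0.  -12.4]
```

View pics/c2.png

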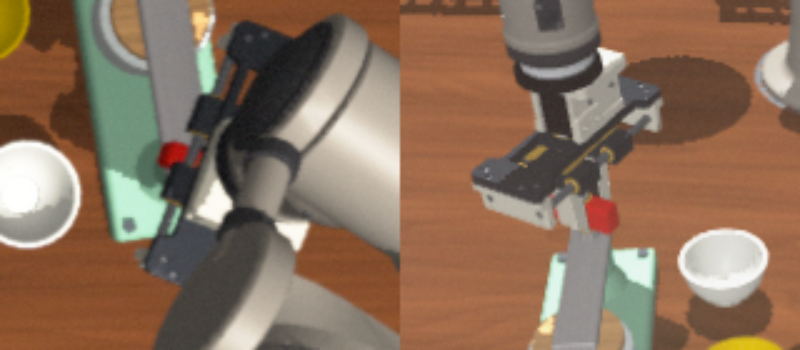

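The torque rose to about 0.19 N m just past 46°, which fits the nut meeting the steel nut near yaw 73.5°. I'll keep tightening in small steps and watch for a second jump.

Request:
step_arm(
  increments=[
    {"delta_pos":[0,0,0],"dr":[0,0,0.5],"fingers":0.8},
    {"delta_pos":[0,0,0],"dr":[0,0,1],"fingers":0.8},
    {"delta_pos":[0,0,0],"dr":[0,0,1.5],"fingers":0.8},
    {"delta_pos":[0,0,0],"dr":[0,0,2],"fingers":0.8},
    {"delta_pos":[0,0,0],"dr":[0,0,2.5],"fingers":0.8},
  ],
)

```text
time: 7.18
tool_pos: [0.4692, -0.2209, 0.1075]
tool_rot: [3.14, -0.0, 1.136]
contact_force: [3.6, 2.3, 6.2]
opening: 0.0193
grip_force: 29.9
```

```bash
python3 go.py .467 -.220 .1095 80
```

```text
t 7.175 pos [ 0.4692 -0.2209  0.1075] rpy [179.88  -0.    65.09] q6 -0.15 F [3.6 2.3 6.2] M [ 0.422 -0.649  0.195] open 0.0193 29.9
delta cm [-0.02 -0.24 -0.2 ] dr [  0.1   0.  -14.9]
```

Request:
step_arm(
  increments=[
    {"delta_pos":[0,0,0],"dr":[0,0,0.5],"fingers":0.8},
    {"delta_pos":[0,0,0],"dr":[0,0,1],"fingers":0.8},
    {"delta_pos":[0,0,0],"dr":[0,0,1.5],"fingers":0.8},
    {"delta_pos":[0,0,0],"dr":[0,0,2],"fingers":0.8},
    {"delta_pos":[0,0,0],"dr":[0,0,2],"fingers":0.8},
  ],
)

```text
time: 7.8
tool_pos: [0.4692, -0.2209, 0.1075]
tool_rot: [3.139, -0.0, 1.101]
contact_force: [3.5, 2.7, 6.0]
opening: 0.0198
grip_force: 29.9
```

```bash
python3 go.py .467 -.220 .1095 80
```

```text
t 7.8 pos [ 0.4692 -0.2209  0.1075] rpy [ 1.7988e+02 -1.0000e-02  6.3090e+01] q6 -0.12 F [3.5 2.7 6. ] M [ 0.431 -0.662  0.187] open 0.0198 29.9
delta cm [-0.02 -0.24 -0.2 ] dr [  0.1   0.  -16.9]
```

Request:
step_arm(
  increments=[
    {"delta_pos":[0,0,0],"dr":[0,0,0.5],"fingers":0.8},
    {"delta_pos":[0,0,0],"dr":[0,0,1],"fingers":0.8},
    {"delta_pos":[0,0,0],"dr":[0,0,1.5],"fingers":0.8},
    {"delta_pos":[0,0,0],"dr":[0,0,2],"fingers":0.8},
    {"delta_pos":[0,0,0],"dr":[0,0,2],"fingers":0.8},
  ],
)

```text
time: 8.43
tool_pos: [0.4693, -0.2209, 0.1076]
tool_rot: [3.139, -0.0, 1.066]
contact_force: [4.3, 2.8, 5.7]
opening: 0.0199
grip_force: 29.9
```

```bash
python3 go.py .467 -.220 .1095 80
```

```text
t 8.425 pos [ 0.4693 -0.2209  0.1076] rpy [ 1.7987e+02 -1.0000e-02  6.1100e+01] q6 -0.08 F [4.3 2.8 5.7] M [ 0.444 -0.704  0.176] open 0.0199 29.9
delta cm [-0.03 -0.24 -0.19] dr [  0.1   0.  -18.9]
```

Request:
step_arm(
  increments=[
    {"delta_pos":[0,0,0],"dr":[0,0,0],"fingers":0.4},
    {"delta_pos":[0,0,0],"dr":[0,0,0],"fingers":0.1},
    {"delta_pos":[0,0,0],"dr":[0,0,0],"fingers":-0.2},
    {"delta_pos":[0,0,0],"dr":[0,0,0],"fingers":-0.2},
    {"delta_pos":[0,0,0],"dr":[0,0,0],"fingers":-0.2},
  ],
)

```text
time: 9.05
tool_pos: [0.4683, -0.2207, 0.1068]
tool_rot: [-3.141, 0.0, 1.066]
contact_force: [-0.2, -0.3, 0.4]
opening: 0.0547
grip_force: 0.0
```

```bash
python3 go.py .467 -.220 .2 61
```

```text
t 9.05 pos [ 0.4683 -0.2207  0.1068] rpy [-1.7998e+02  1.0000e-02  6.1100e+01] q6 -0.08 F [-0.2 -0.3  0.4] M [-0.    -0.055 -0.002] open 0.0547 0.0
delta cm [-0.01 -0.15 -9.32] dr [-0.   0.   0.1]
```

Request:
step_arm(
  increments=[
    {"delta_pos":[0,0,-1.5],"dr":[0,0,0],"fingers":-0.2},
    {"delta_pos":[0,0,-4],"dr":[0,0,0],"fingers":-0.2},
    {"delta_pos":[0,0,-7],"dr":[0,0,0],"fingers":-0.2},
    {"delta_pos":[0,0,-10],"dr":[0,0,0],"fingers":-0.2},
    {"delta_pos":[0,0,-12],"dr":[0,0,0],"fingers":-0.2},
  ],
)

```text
time: 9.68
tool_pos: [0.4688, -0.2209, 0.2297]
tool_rot: [3.138, 0.0, 1.066]
contact_force: [-0.1, -0.3, -0.4]
opening: 0.055
grip_force: 0.0
```

```bash
python3 go.py .30 -.36 .226 61
```

```text
t 9.675 pos [ 0.4688 -0.2209  0.2297] rpy [1.7982e+02 2.0000e-02 6.1100e+01] q6 -0.08 F [-0.1 -0.3 -0.4] M [-0.061 -0.062 -0.017] open 0.055 0.0
delta cm [-20.33  -8.06   0.35] dr [0.2 0.  0.1]
```

Request:
step_arm(
  increments=[
    {"delta_pos":[-4,-1.6,0],"dr":[0,0,0],"fingers":-0.2},
    {"delta_pos":[-8,-3.2,0],"dr":[0,0,0],"fingers":-0.2},
    {"delta_pos":[-12,-4.8,0],"dr":[0,0,0],"fingers":-0.2},
    {"delta_pos":[-16,-6.4,0],"dr":[0,0,0],"fingers":-0.2},
    {"delta_pos":[-20,-8,0],"dr":[0,0,0],"fingers":-0.2},
  ],
)

```text
time: 10.3
tool_pos: [0.3007, -0.358, 0.2282]
tool_rot: [3.14, 0.001, 1.067]
contact_force: [-0.0, -0.2, -1.2]
opening: 0.0552
grip_force: 0.0
```

Run:
```python
from h import *
t=viewer.read_camera('top');s=viewer.read_camera('scene')
a=redmask(t,(395,190,450,250));r=cv2.minAreaRect(cv2.findNonZero(a));w=np.array([plane("top",x,.137) for x in cv2.boxPoints(r)])
for i in (0,1):
    e=w[i+1]-w[i];print(np.linalg.norm(e),np.degrees(np.arctan2(e[1],e[0])))
b=np.hstack([t[170:250,370:460],s[160:240,130:220]])[:,:,::-1];cv2.imwrite('pics/c3.png',cv2.resize(b,None,fx=4.4,fy=4.4,interpolation=2))
```

```text
0.0205741201829803 -27.69165970226359
0.06882340111315263 -117.4043772195197
```

View pics/c3.png

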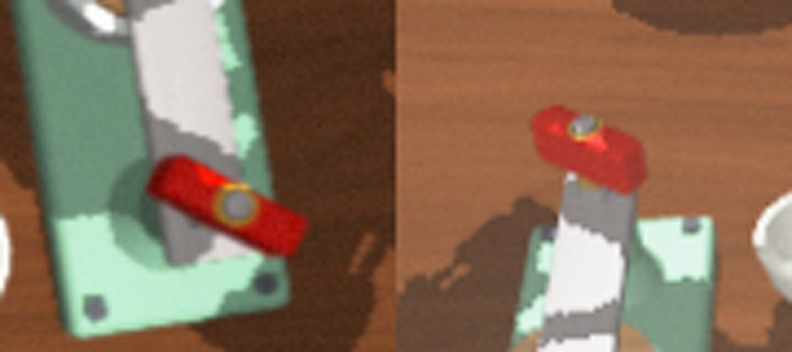

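The red nut now stands at about 61–62°, which puts the steel nut 9–13° round from contact. The bowl hasn't moved and the hand is clear.

```bash
python3 -c "
from cell import robot
print(robot.hand_in())"
```

```text
the job is handed in; nothing more can be done
None
```

I turned the red nut clockwise about 58°, down to the steel nut and on until the jammed pair had bedded down an estimated 9–13° (judged from torque and tool angle, not seen directly). I then let go and handed the job in at about 10 s; the black nut and the white bowl were not touched.

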